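# Rap the cast lure halves out of their mould

## Robot

A 6-joint arm with a two-finger parallel gripper is mounted at the origin on the work surface. World frame = base frame: x ahead of the robot, y to its left, z up, the work surface at z = 0. Lengths are in m, angles in rad, forces in N, time in s.
With the tool pointing down it reaches from about 0.325 to 0.85 m from the base axis. Payload 4.4 kg.
Tool frame: the origin (TCP) lies on the centre line of the jaws, within the pads' length; the fingertips stand 14 mm ahead of it and the grasp point (between the pads) lies 5 mm behind it; z points along the fingers, y is the line along which they close (so a half turn about z gives the same grasp; the last joint's range is limited). The gripper opens to 94 mm and grips with 3 to 60 N. Pads are 16 mm wide; open, the fingers measure 119 mm over their backs; the gripper's body (75 mm by 177 mm) begins 78 mm behind the grasp point.
Start: joints at [1.014, 0.207, 1.542, -0, 1.393, -0.15], TCP at [0.228, 0.528, 0.219] pointing down, gripper open.
Joint ranges: [-2.73, 2.73], [-0.86, 2.22], [0.23, 2.46], [-1.11, 4.25], [0.08, 2.63], [-2.82, 2.82]. Speed limits (rad/s): [2.79, 2.79, 3.14, 3.14, 3.14, 3.14].

## Interface

Orientations are given as [roll, pitch, yaw] about the fixed x, y, z axes, in that order (R = Rz(yaw) Ry(pitch) Rx(roll)).
In Python, from rig import manip, viewer, order gives the robot as it stands.
- The arm moves only by the tool carry_out, never from a script. Its argument "moves" is a list of rows, each an object with "dr": the turn, a rotation vector about the tool's x, y, z in degrees, a list of three; "slide": the shift along the tool's x, y, z in m, a list of three; "claw": the finger opening in m, from 0 to 0.094. In form: [{"dr": [rx, ry, rz], "slide": [tx, ty, tz], "claw": claw}, ...]. A call has 1 to 5 rows; each row shifts and turns the commanded pose from where the row before left it, along the tool's axes as they then stand; what a row does not reach is not made up. A row lasts 1/8 s, in which the tool goes at most 62.5 mm and 10.7 degrees, less where a joint would pass 70% of its speed; a pose out of reach is approached as far as the arm can. A call is refused whole if a number of a shift passes 0.0625 or a number of a turn 10.7, either way. A call with a gripper value outside its range is refused whole. The fingers move at their own pace and stop on an object; "squeeze" is the grip in N (left out, the last holds). Time passes only in rows, so rows that do not move let the fingers close. It gives the time, the measured TCP pose, the force, the opening and the grip force at its end, in the units of the state.
- manip.read_state(): the state, without advancing time (a new reading comes with each control period).
- viewer.get_image(name): name is "scene" or "top" or "wrist"; returns a dict with "pixels" (400x640x3 uint8, red, green, blue), "intrinsics" (3x3 intrinsics, pixels), "rvec" (rotation vector, rad) and "tvec" (3), from world to camera coordinates, as OpenCV has them; the wrist camera has in their place "mount" (4x4, takes a point from camera to tool coordinates, whose origin is the TCP and whose axes are the flange's). Camera axes: x right, y down, z forward; pixel columns grow to the right and rows downward; lengths in m; the calibration is good to about 2 mm. A picture is of the moment at which its call begins: read the wrist's pose just before it. There is no depth.
- order.sign_off(): hands the job in; it is judged then, once.
The state is a dict: "time_s": time; "joint_positions": joint angles; "qd": joint speeds; "tau": joint torques, N m; "eef_pos": TCP position; "orientation": TCP orientation; "contact_force": force on the tool from outside, world axes, zero at the start; "wrist_torque": the same for the moment, N m; "gripper_width": opening from 0.0 (shut) to 1.0 (fully open); "finger_force": force on a finger pad.
Only numpy, scipy, OpenCV 4.12 (cv2) and the standard library are available. Lean on these libraries where they do the work, as an engineer would, in place of code of your own. Each camera call takes 0.05 s, during which the arm holds its last target. There are 200 camera calls.

## Task

The two cast lure halves are stuck in the blue mould that leans in its plywood stand. Take the mould by its handle, turn it face-down over the red silicone tile with both castings still in it, and rap its end smartly on the tile until both castings have dropped out and lie on the tile. Then stand the empty mould back in its stand as it was, handle up, and let go; leave the jar, pliers and pin vice on the cutting mat alone.

Things in the scene. Friction and masses are not known exactly. Their poses are not given: they have to be found in the camera images.
- mould: casting mould, 0.18 kg empty: block 96 x 112 x 26 mm (x, y, z), blue rubber in a grey carrier, with a grey handle from the middle of its +y end. Origin: centre of the underside; z points out of the open face, y to the handle. In the stand its underside lies on the sloping board: z points 55 deg from straight up, towards the stand's -y; the handle points up and to the stand's +y
- mould_handle (a point): middle of the part of the handle to grip (mould frame 0, 92, 12 mm). The handle is a flat-sided bar along the mould's y, from y = 56 to 116 mm, 26 mm wide (x) and 14 mm thick (z = 5 to 19 mm), clear on all sides above the stand. It leans 35 deg from vertical; best pinched front to back (along the mould's z) with the tool in line with it; a firm grip keeps the mould from swinging
- mould_toe (a point): middle of the upper edge of the short end opposite the handle (mould frame 0, -56, 26 mm): the edge that strikes first when the inverted mould is lowered with its handle end higher
- blank_a: cast lure half (half-minnow), white resin, 84 x 28 x 15 mm (y, x, z), 50 g, flat back at its +z; origin at its centre, 7.5 mm from the flat back. Starts in cavity a, flat back outwards
- blank_b: the same, starts in cavity b
- cavity_a (a point): where blank_a's origin sits in its cavity (mould frame -24, 0, 13 mm). Soft lips grip the castings: they stay in when the mould is turned over and carried smoothly or pressed down slowly, and drop out when it is stopped dead by a knock. A knock at 0.3 to 0.5 m/s does it with the face about 140 deg from straight up (less inverted needs a harder one); repeat until both are out
- cavity_b (a point): where blank_b's origin sits when it is in its cavity (mould frame 24, 0, 13 mm)
- tile: red ribbed silicone tile, 210 x 210 x 8 mm, fixed on the bench; origin: centre of its underside, z up
- stand: plywood stand screwed to the bench, 116 mm wide (x), 150 mm deep (y); origin: centre of its foot on the bench, z up. Its board slopes 55 deg to level, rising to +y, top edge 106 mm above the bench. At the low end a toe ledge square to the board, with a slot 35 mm wide (off the board) behind a front lip 12 mm high; the mould's 26 mm thick short end rests in the slot
- stand_seat (a point): point on the sloping board, 72 mm above the stand's origin, where the mould's origin lies when the mould stands in the stand
- jar: empty glass baby food jar, 58 mm across, 68 mm tall, standing on the green cutting mat (210 x 300 x 3 mm) beyond the work; origin: centre of its base
- pliers: chrome long-nose pliers, 170 mm long, lying on the mat; origin at the pivot, jaws to its +x
- pin_vice: brass pin vice 112 mm long, lying on the mat; origin near its middle
Mind the look-alikes: they are no part of the job. There is more than one size of the mould; the one meant has the size given above.

How it is judged:
On the way, in this order (a step that is already met when the one before it is completed fails the run):
1. the mould is off the stand and turned face-down (its face more than 120 deg from straight up), both castings still in it (angle between mould's own z axis and vertical above 2.1 rad and distance between blank_a and cavity_a below 0.008 m and distance between blank_b and cavity_b below 0.008 m and distance between mould and stand_seat above 0.06 m), for 0.1 s.
2. the inverted mould is knocked on the silicone tile (angle between mould's own z axis and vertical above 2.1 rad and contact force between mould and tile above 4 N).
3. both castings are out of the mould and lie on the tile (distance between blank_a and cavity_a above 0.03 m and distance between blank_b and cavity_b above 0.03 m and x of blank_a in the frame of tile between -0.1 and 0.1 m and y of blank_a in the frame of tile between -0.1 and 0.1 m and z of each of blank_a, blank_b in the frame of tile below 0.03 m and x of blank_b in the frame of tile between -0.1 and 0.1 m and y of blank_b in the frame of tile between -0.1 and 0.1 m), for 0.2 s.
At the end, for the whole second after the job is handed in: both castings lie at rest on the silicone tile (their centres over it, out of the mould), and the empty mould stands at rest in its stand, handle up: its origin within 18 mm of the seat point, its slope within about 12 deg of the board's, square to the stand within 11 deg (all of step 3 and distance between mould and stand_seat below 0.018 m and angle between mould's own z axis and vertical between 0.75 and 1.2 rad and angle between the x axis of mould and the x axis of stand, either way round below 0.2 rad and y of mould_handle in the frame of stand above 0.02 m and linear speed of each of mould, blank_a, blank_b below 0.02 m/s); the robot touches nothing.
It fails at once if the jar, pliers or pin vice is shifted by more than 30 mm, or the jar tipped (distance of any of jar, pliers, pin_vice from where it was at the start of the episode above 0.03 m or angle between jar's own z axis and vertical above 0.5 rad).
It also fails if it takes over 40 s, if anything falls off the work surface, if the arm or the gripper's body presses on something with over 40 N, if the wrist force passes 120 N, or if a joint passes its speed limit or range.

## Working session

There is one attempt and no reset: what is moved stays moved. The work goes in short steps, Python scripts to look and compute and a tool call to move; the robot and the scene stay as the last step left them, time stands still between calls to the robot, and variables do not carry over. Pictures are saved under pics/ and viewed, at most 10 in all, crops included, and the job is handed in when it is done.

Besides the shell and the picture viewer there is one more tool, called after "Call:" in YAML: its name, and indented under it one key for each argument. carry_out: Moves the arm, as the interface text tells. Its arguments: {"type":"object","properties":{"moves":{"type":"array","items":{"type":"object","properties":{"dr":{"type":"array","items":{"type":"number"}},"slide":{"type":"array","items":{"type":"number"}},"claw":{"type":"number"}}}},"squeeze":{"type":"number"}},"required":["moves"]}

```bash
ls; mkdir -p pics
cat > h.py <<'E'
import numpy as np,cv2
from rig import manip,viewer,order
from scipy.spatial.transform import Rotation as R
E
python3 - <<'E'
from h import *
import pickle
d={}
for n in("scene","top"):
    i=viewer.get_image(n);d[n]=i
    cv2.imwrite(f"pics/{n}0.png",cv2.cvtColor(i["pixels"],cv2.COLOR_RGB2BGR))
    print(n,np.round(i["intrinsics"],1).tolist(),i["rvec"],i["tvec"])
pickle.dump(d,open("d.pkl","wb"))
print(manip.read_state())
E
```

```text
pics
scene [[375.9, 0.0, 323.9], [0.0, 375.9, 198.5], [0.0, 0.0, 1.0]] [ 2.13397099  0.72307393 -0.35162099] [-0.4144506  -0.14445067  1.29285223]
top [[506.0, 0.0, 314.5], [0.0, 506.0, 204.9], [0.0, 0.0, 1.0]] [ 2.13017119 -2.10458914  0.18483965] [-0.04494876  0.56755564  1.23298471]
{'time_s': 0.1, 'joint_positions': array([ 1.01348232e+00,  2.07340455e-01,  1.54276613e+00, -1.03811192e-05,
        1.39352895e+00, -1.50486659e-01]), 'qd': array([ 0.00176627, -0.00171654, -0.00324629,  0.00078598, -0.00142291,
       -0.00141283]), 'tau': array([-6.81143247e-04, -3.71861064e+01, -2.82292807e+01,  7.00590131e-02,
        3.11127864e-02, -5.95822962e-05]), 'eef_pos': array([0.22716246, 0.52747231, 0.21842502]), 'orientation': array([-3.13957133e+00, -2.96168425e-04,  2.73476685e+00]), 'contact_force': array([ 0.16492095,  0.5535148 , -0.21658083]), 'wrist_torque': array([ 0.03032111, -0.00684354, -0.00049825]), 'finger_force': 0.0, 'gripper_width': 1.0000719125237056}
```

View pics/scene0.png

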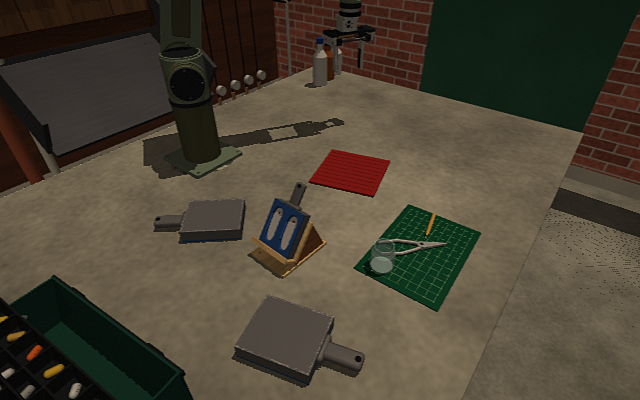

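View pics/top0.png

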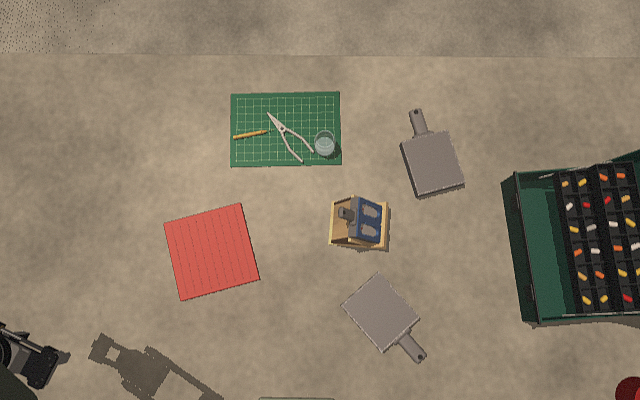

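The scene view shows the mould in its stand near (285,230), with the tile at (350,172). In the top view the stand is at (360,222), the tile at (212,252) and the mat at (286,130). I'll enlarge the stand and tile.

Run:
```python
from h import *
a=cv2.imread("pics/top0.png")[185:260,320:400];b=cv2.imread("pics/scene0.png")[175:280,240:335]
a=cv2.resize(a,None,fx=5,fy=5,interpolation=cv2.INTER_CUBIC);b=cv2.resize(b,None,fx=4,fy=4,interpolation=cv2.INTER_CUBIC)
o=np.zeros((420,790,3),np.uint8);o[:375,:400]=a;o[:420,405:785]=b
cv2.imwrite("pics/c1.png",o)
# tile mask
t=cv2.imread("pics/top0.png").astype(int)
m=((t[:,:,2]>130)&(t[:,:,1]<100)&(t[:,:,0]<100)).astype(np.uint8);m[:,:140]=0;m[:,280:]=0
c=max(cv2.findContours(m,0,2)[0],key=cv2.contourArea);print(cv2.minAreaRect(c),cv2.boxPoints(cv2.minAreaRect(c)))
```

```text
((210.05885314941406, 251.73529052734375), (81.00689697265625, 81.73450469970703), 75.96376037597656) [[160.58826 222.35295]
 [239.88239 202.52942]
 [259.52945 281.1176 ]
 [180.23532 300.94116]]
```

View pics/c1.png

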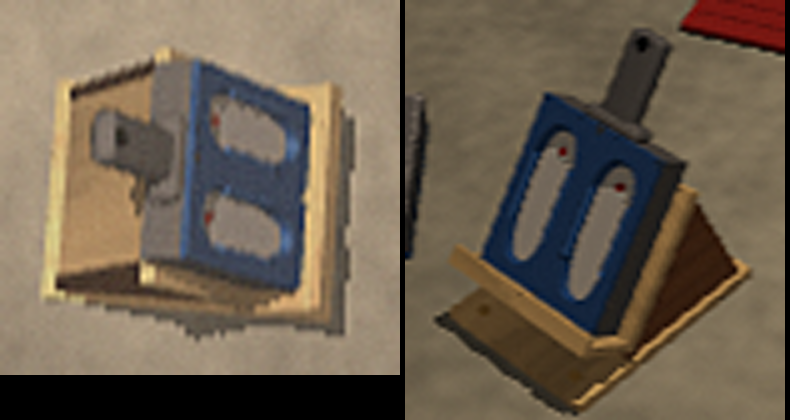

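The crop shows the mould with handle up-left in the top view. Its face top edge runs (196,62)-(186,268), and in the scene crop (543,93)-(668,178). I'll fit the stand's pose.

```bash
cat > fit.py <<'E'
from h import *
import pickle
from scipy.optimize import least_squares
d=pickle.load(open("d.pkl","rb"))
s,c=np.sin(np.radians(55)),np.cos(np.radians(55))
M=np.array([[1,0,0],[0,c,-s],[0,s,c]])
def m2w(p,q): # mould pt mm -> world
    x,y,yaw=q; S=R.from_euler('z',yaw).as_matrix()
    return S@(M@(np.array(p)/1000)+[0,0,.072])+[x,y,0]
def proj(n,P):
    i=d[n];return cv2.projectPoints(np.array([P]),i["rvec"],i["tvec"],i["intrinsics"],None)[0].ravel()
obs=[("top",(48,56,26),(196,62)),("top",(-48,56,26),(186,268)),("top",(48,-56,26),(310,102)),("top",(-48,-56,26),(300,290)),("top",(48,56,0),(157,62)),("top",(-48,56,0),(143,260)),
("scene",(-48,56,26),(543,93)),("scene",(48,56,26),(668,178)),("scene",(48,56,0),(687,163)),("scene",(0,116,12),(650,36)),("top",(0,116,12),(95,138)),("scene",(48,-56,26),(606,332))]
def px(n,u): return np.array([320+(u[0]+.5)/5-.5,185+(u[1]+.5)/5-.5]) if n=="top" else np.array([240+(u[0]-405+.5)/4-.5,175+(u[1]+.5)/4-.5])
def res(q): return np.concatenate([proj(n,m2w(p,q))-px(n,u) for n,p,u in obs])
def ray(n,u,z):
    i=d[n];Rm=cv2.Rodrigues(i["rvec"])[0];C=-Rm.T@i["tvec"];v=Rm.T@np.linalg.inv(i["intrinsics"])@[*u,1];return C+v*(z-C[2])/v[2]
if __name__=="__main__":
    r=min((least_squares(res,[.5,0,y],loss='soft_l1') for y in(-2,-.5,1,2.5)),key=lambda r:r.cost)
    print(r.x,r.cost);print(res(r.x).reshape(-1,2).round(1).tolist())
    for u in [(160.6,222.4),(239.9,202.5),(259.5,281.1),(180.2,300.9),(210.1,251.7)]: print(ray("top",u,.008).round(4))
    for u in [(231,94),(340,92),(341,166),(231,166),(325,145)]: print('mat',ray("top",u,.003).round(3))
    print('handle',m2w((0,92,12),r.x))
E
python3 fit.py
```

```text
[ 0.52652904 -0.1535336  -0.04676539] 11.993183155196323
[[0.1, -0.7], [0.4, -1.9], [-0.2, -0.0], [0.4, -0.3], [-1.3, 0.1], [-0.4, -0.1], [-0.1, -0.5], [-1.6, -4.9], [0.1, -0.8], [0.5, -1.3], [0.7, -0.2], [-3.8, 1.0]]
[0.5255 0.3658 0.008 ]
[0.5809 0.1595 0.008 ]
[0.3764 0.1009 0.008 ]
[0.3239 0.3016 0.008 ]
[0.4502 0.2317 0.008 ]
mat [0.887 0.197 0.003]
mat [ 0.895 -0.103  0.003]
mat [ 0.684 -0.107  0.003]
mat [0.681 0.188 0.003]
mat [ 0.743 -0.064  0.003]
handle [ 0.52853637 -0.11064133  0.15424491]
```

```bash
cat > plan.py <<'E'
from h import *
from fit import m2w,M
Q=(.5265,-.1535,-.047)
def cur(log=True):
    s=manip.read_state()
    if log: open("log.txt","a").write(repr([s["joint_positions"].tolist(),s["eef_pos"].tolist(),s["orientation"].tolist()])+"\n")
    return s["eef_pos"],R.from_euler('xyz',s["orientation"]),s
def grip_pose(q=Q,ygrip=90.,tilt=0.,origin=None):
    """TCP pose holding the mould"""
    m=R.from_euler('z',q[2])*R.from_matrix(M)
    z=-m.as_matrix()[:,1];y=-m.as_matrix()[:,2]
    return m2w((0,ygrip-5,12),q),R.from_matrix(np.c_[np.cross(y,z),y,z])
def rows(p0,r0,p1,r1,n,prec=True):
    dv=(r0.inv()*r1).as_rotvec();p,r=p0.copy(),r0;out=[]
    for k in range(n):
        w=(r0*R.from_rotvec(dv*(k+1)/n));pt=p0+(p1-p0)*(k+1)/n
        sl=np.round(r.inv().apply(pt-p),3);dr=np.round(np.degrees((r.inv()*w).as_rotvec()),1)
        out.append((dr.tolist(),sl.tolist()));p=p+r.apply(sl);r=r*R.from_rotvec(np.radians(dr))
    for o in out: print(o)
    return p,r
E
python3 - <<'E'
from plan import *
p,r,s=cur()
p1,r1=grip_pose();print(p1,r1.as_euler('xyz'))
rows(p,r,p1-r1.as_matrix()[:,2]*.09,r1,15)
E
```

```text
[ 0.52832876 -0.11461881  0.14851084] [-2.53072742  0.          3.09459265]
([2.3, -0.4, -1.3], [-0.034, -0.028, -0.0])
([2.3, -0.4, -1.4], [-0.034, -0.029, 0.001])
([2.3, -0.5, -1.3], [-0.032, -0.03, 0.003])
([2.3, -0.4, -1.3], [-0.033, -0.03, 0.004])
([2.3, -0.4, -1.4], [-0.031, -0.031, 0.005])
([2.3, -0.4, -1.3], [-0.03, -0.031, 0.007])
([2.3, -0.5, -1.3], [-0.03, -0.032, 0.009])
([2.3, -0.4, -1.3], [-0.029, -0.032, 0.009])
([2.3, -0.4, -1.4], [-0.028, -0.032, 0.012])
([2.3, -0.4, -1.3], [-0.028, -0.032, 0.013])
([2.3, -0.4, -1.3], [-0.026, -0.032, 0.014])
([2.3, -0.5, -1.4], [-0.026, -0.033, 0.016])
([2.3, -0.4, -1.3], [-0.025, -0.032, 0.018])
([2.3, -0.4, -1.3], [-0.023, -0.032, 0.019])
([2.3, -0.4, -1.4], [-0.023, -0.032, 0.02])
```

Call:
carry_out:
  moves:
    - {"dr": [2.3,-0.4,-1.3],"slide": [-0.034,-0.028,0],"claw": 0.06}
    - {"dr": [2.3,-0.4,-1.4],"slide": [-0.034,-0.029,0.001],"claw": 0.06}
    - {"dr": [2.3,-0.5,-1.3],"slide": [-0.032,-0.03,0.003],"claw": 0.06}
    - {"dr": [2.3,-0.4,-1.3],"slide": [-0.033,-0.03,0.004],"claw": 0.06}
    - {"dr": [2.3,-0.4,-1.4],"slide": [-0.031,-0.031,0.005],"claw": 0.06}

```text
time_s: 0.72
eef_pos: [0.329, 0.3294, 0.2202]
orientation: [-2.937, 0.024, 2.855]
contact_force: [0.6, 0.2, 0.4]
gripper_width: 0.642
finger_force: 0.0
```

```bash
python3 -c "
from plan import *
cur()"
```

Call:
carry_out:
  moves:
    - {"dr": [2.3,-0.4,-1.3],"slide": [-0.03,-0.031,0.007],"claw": 0.06}
    - {"dr": [2.3,-0.5,-1.3],"slide": [-0.03,-0.032,0.009],"claw": 0.06}
    - {"dr": [2.3,-0.4,-1.3],"slide": [-0.029,-0.032,0.009],"claw": 0.06}
    - {"dr": [2.3,-0.4,-1.4],"slide": [-0.028,-0.032,0.012],"claw": 0.06}
    - {"dr": [2.3,-0.4,-1.3],"slide": [-0.028,-0.032,0.013],"claw": 0.06}

```text
time_s: 1.35
eef_pos: [0.4304, 0.133, 0.221]
orientation: [-2.734, 0.024, 2.976]
contact_force: [0.3, 0.9, -0.8]
gripper_width: 0.639
finger_force: 0.0
```

```bash
python3 -c "
from plan import *
cur()"
```

Call:
carry_out:
  moves:
    - {"dr": [2.3,-0.4,-1.3],"slide": [-0.026,-0.032,0.014],"claw": 0.06}
    - {"dr": [2.3,-0.5,-1.4],"slide": [-0.026,-0.033,0.016],"claw": 0.06}
    - {"dr": [2.3,-0.4,-1.3],"slide": [-0.025,-0.032,0.018],"claw": 0.06}
    - {"dr": [2.3,-0.4,-1.3],"slide": [-0.023,-0.032,0.019],"claw": 0.06}
    - {"dr": [2.3,-0.4,-1.4],"slide": [-0.023,-0.032,0.02],"claw": 0.06}

```text
time_s: 1.98
eef_pos: [0.531, -0.0635, 0.2218]
orientation: [-2.532, -0.001, 3.096]
contact_force: [1.1, 0.3, -0.3]
gripper_width: 0.641
finger_force: 0.0
```

```bash
python3 - <<'E'
from plan import *
p,r,s=cur();print(s)
for n in("wrist","scene"):
    i=viewer.get_image(n)
    cv2.imwrite(f"pics/{n}1.png",cv2.cvtColor(i["pixels"],cv2.COLOR_RGB2BGR))
    if n=="wrist": print(i["mount"],i["intrinsics"])
p1,r1=grip_pose();rows(p,r,p1,r1,3)
E
cat log.txt
```

```text
{'time_s': 1.975, 'joint_positions': array([ 0.06972137,  0.21550439,  1.65325239, -0.61627552,  1.3934035 ,
       -1.30573283]), 'qd': array([-0.44167057,  0.2374473 , -0.16896405, -0.40483211, -0.2590336 ,
       -0.45500401]), 'tau': array([  1.42008942, -36.7273736 , -25.68366408,  -1.77759815,
         0.93535412,   0.33110283]), 'eef_pos': array([ 0.53096748, -0.06347939,  0.22184574]), 'orientation': array([-2.53158509e+00, -1.27686941e-03,  3.09571300e+00]), 'contact_force': array([ 1.12177021,  0.29183314, -0.34244396]), 'wrist_torque': array([ 0.29371635, -0.02278056,  0.0057623 ]), 'finger_force': 0.0, 'gripper_width': 0.6414735107081688}
[[ 9.87790570e-04 -9.70064715e-01 -2.42844545e-01  6.96074085e-02]
 [ 9.99999464e-01  8.82573171e-04  5.42062616e-04  3.62638185e-04]
 [-3.11507737e-04 -2.42844950e-01  9.70065066e-01 -1.65806878e-01]
 [ 0.00000000e+00  0.00000000e+00  0.00000000e+00  1.00000000e+00]] [[302.3967555    0.         317.50678358]
 [  0.         302.3967555  200.25248552]
 [  0.           0.           1.        ]]
([0.0, -0.0, 0.0], [0.0, 0.0, 0.03])
([0.0, -
[... 391 characters left out ...]
3318069058052234, 1.5226973759027165, -0.5711571303927183], [0.32904042444317305, 0.32941143703262826, 0.22022355753184306], [-2.9371273090140577, 0.024063791753468733, 2.8554645379341737]]
[[0.36551658492347033, 0.10501668543288635, 1.7127319607625282, -0.36151304628526093, 1.5228674849140227, -0.9809206856182294], [0.43038512841612525, 0.13300069003438664, 0.22098128196417946], [-2.733601495429801, 0.023980049780179202, 2.9761433779749615]]
[[0.06972137267018996, 0.2155043891912555, 1.653252387219329, -0.6162755242997604, 1.3934034994163342, -1.305732826832468], [0.5309674815993151, -0.06347939283618029, 0.2218457388333773], [-2.531585089277247, -0.0012768694054305918, 3.0957129994956714]]
```

View pics/wrist1.png

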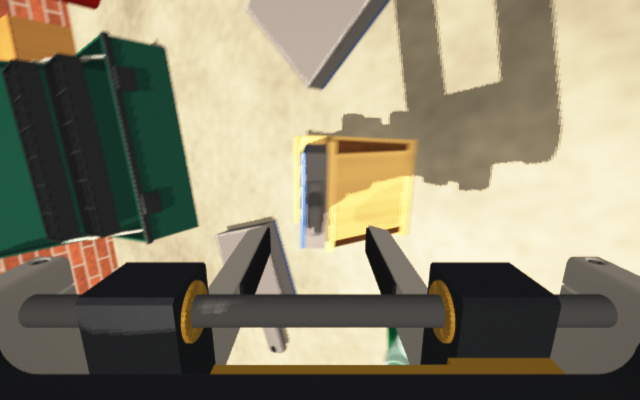

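The wrist view shows the mould's end at about (315,195), spanning v 145-248 between the fingers. I'll check this against my estimate and fit a kinematic model to plan the inversion.

```bash
cat > kin.py <<'E'
import numpy as np,ast
from scipy.spatial.transform import Rotation as R
from scipy.optimize import least_squares
L=[ast.literal_eval(l) for l in open("log.txt")]
def fk(q,k,sg=(1,1,1)):
    a1,d,h,L1,L2,e,Lt=k
    A=R.from_euler('z',q[0]);B=A*R.from_euler('y',q[1]);C=B*R.from_euler('y',q[2]);D=C*R.from_euler('z',q[3]*sg[0]);E=D*R.from_euler('y',q[4]*sg[1]);F=E*R.from_euler('z',q[5]*sg[2])
    p=A.apply([a1,d,h])+B.apply([0,0,L1])+C.apply([e,0,L2])+F.apply([0,0,Lt])
    return p,F
def fitk():
    f=lambda k:np.concatenate([fk(l[0],k)[0]-l[1] for l in L]+[.02*(np.array(k)-[0,.085,.3,.4,.4,0,.25])*.01])
    r=least_squares(f,[0,.085,.3,.4,.4,0,.25]);return r.x,np.abs(f(r.x)[:-7]).max()
K,err=fitk()
OFF=[R.from_euler('xyz',l[2]).inv()*fk(l[0],K)[1] for l in L]
O=OFF[0].inv()
lo=np.array([-2.73,-.86,.23,-1.11,.08,-2.82]);hi=np.array([2.73,2.22,2.46,4.25,2.63,2.82])
def ik(p,r,q0):
    def f(q):
        a,F=fk(q,K);return np.r_[(a-p)*10,((F*O).inv()*r).as_rotvec()]
    s=least_squares(f,np.clip(q0,lo+1e-3,hi-1e-3),bounds=(lo,hi));return s.x,np.abs(s.fun).max()
if __name__=="__main__":
    print(K,err)
    for o in OFF: print(o.as_rotvec().round(3))
E
python3 - <<'E'
from plan import *
import subprocess;print(subprocess.run(["python3","kin.py"],capture_output=True,text=True))
p,r,s=cur(False);print(p)
mt=np.array([[9.87790570e-04,-9.70064715e-01,-2.42844545e-01,6.96074085e-02],[1,8.8e-4,5.4e-4,3.6e-4],[-3.1e-4,-.242845,.970065,-.165807]])
Kc=np.array([[302.4,0,317.5],[0,302.4,200.25],[0,0,1]])
for P in [(48,56,26),(-48,56,26),(48,56,0),(-48,56,0),(13,116,19),(-13,116,19),(13,116,5),(-13,116,5)]:
    t=r.inv().apply(m2w(P,Q)-p);c=mt[:,:3].T@(t-mt[:,3]);u=Kc@c;print(P,(u[:2]/u[2]).round(1))
a=cv2.imread("pics/wrist1.png")[120:270,270:430];cv2.imwrite("pics/c2.png",cv2.resize(a,None,fx=4,fy=4,interpolation=cv2.INTER_CUBIC))
E
```

```text
CompletedProcess(args=['python3', 'kin.py'], returncode=0, stdout='[4.35924260e-07 8.61999981e-02 2.82699747e-01 4.54999682e-01\n 4.99599494e-01 9.40995431e-02 3.27834994e-01] 4.015231691578691e-08\n[ 0.    -0.    -1.571]\n[ 0.    -0.    -1.571]\n[-0.     0.    -1.571]\n[ 0.     0.    -1.571]\n', stderr='')
[ 0.53102166 -0.06478943  0.22147178]
(48, 56, 26) [303.9 245.5]
(-48, 56, 26) [302.8 148.6]
(48, 56, 0) [329.9 245.4]
(-48, 56, 0) [330.8 148.5]
(13, 116, 19) [309.1 233.2]
(-13, 116, 19) [308.9 200.9]
(13, 116, 5) [327.  233.2]
(-13, 116, 5) [327.3 200.9]
```

View pics/c2.png

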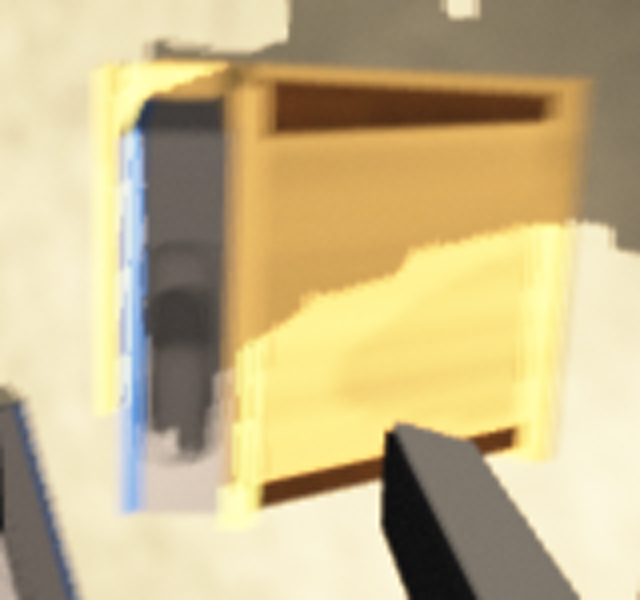

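The crop puts the mould end's front edge at u≈300 and its back at ≈326, against 303 and 330 predicted. I'll shift 3 mm along -tool y, go in and grip.

Call:
carry_out:
  moves:
    - {"slide": [0,-0.001,0.03],"claw": 0.06}
    - {"slide": [0,-0.001,0.03],"claw": 0.06}
    - {"slide": [0,-0.001,0.028],"claw": 0.06}
    - {"claw": 0.06}

```text
validation failed for argument at $.mo...
```

Call:
carry_out:
  moves:
    - {"claw": 0.03}
    - {"claw": 0.0}
    - {"claw": 0.0}
    - {"claw": 0.0}
    - {"claw": 0.0}
  squeeze: 55

```text
validation failed for argument at $.mo...
```

Run:
```python
from plan import *
p,r,s=cur();print({k:s[k] for k in("time_s","joint_positions","eef_pos","orientation","contact_force","wrist_torque","finger_force","gripper_width")})
p1,r1=grip_pose();print(r1.inv().apply(p1-p))
i=viewer.get_image("scene");cv2.imwrite("pics/s2.png",cv2.resize(cv2.cvtColor(i["pixels"],cv2.COLOR_RGB2BGR)[140:290,200:360],None,fx=4,fy=4,interpolation=cv2.INTER_CUBIC))
```

```text
{'time_s': 2.075, 'joint_positions': array([ 0.06726569,  0.21691231,  1.65245161, -0.61631031,  1.39374466,
       -1.30426757]), 'eef_pos': array([ 0.53102166, -0.06478943,  0.22147178]), 'orientation': array([-2.53139021e+00, -1.30632192e-03,  3.09187789e+00]), 'contact_force': array([-1.14874742,  0.01926014, -0.21847918]), 'wrist_torque': array([ 0.28058983, -0.02883466,  0.0549111 ]), 'finger_force': 0.0, 'gripper_width': 0.6398318816422381}
[0.0003488  0.00097227 0.08838806]
```

View pics/s2.png

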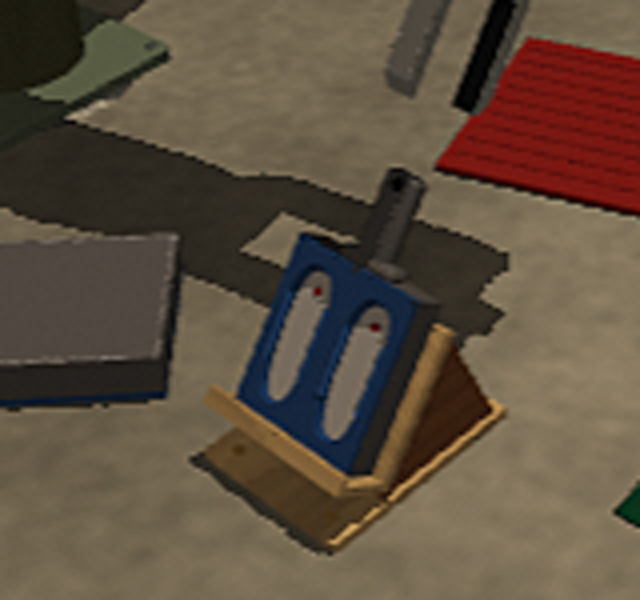

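Every field is needed, so those calls were refused: the picture shows the gripper still above the handle and the mould undisturbed. Sending the move again in full.

Call:
carry_out:
  moves:
    - {"dr": [0,0,0],"slide": [0,-0.001,0.03],"claw": 0.06}
    - {"dr": [0,0,0],"slide": [0,-0.001,0.03],"claw": 0.06}
    - {"dr": [0,0,0],"slide": [0,0,0.028],"claw": 0.06}
    - {"dr": [0,0,0],"slide": [0,0,0],"claw": 0.06}

```text
time_s: 2.62
eef_pos: [0.526, -0.1137, 0.1493]
orientation: [-2.533, -0.005, 3.094]
contact_force: [-0.2, 0.8, 0.6]
gripper_width: 0.637
finger_force: 0.0
```

Call:
carry_out:
  moves:
    - {"dr": [0,0,0],"slide": [0,0,0],"claw": 0.03}
    - {"dr": [0,0,0],"slide": [0,0,0],"claw": 0.0}
    - {"dr": [0,0,0],"slide": [0,0,0],"claw": 0.0}
    - {"dr": [0,0,0],"slide": [0,0,0],"claw": 0.0}
    - {"dr": [0,0,0],"slide": [0,0,0],"claw": 0.0}
  squeeze: 55

```text
time_s: 3.25
eef_pos: [0.5285, -0.114, 0.1515]
orientation: [-2.533, 0.0, 3.095]
contact_force: [0.2, 2.5, -0.5]
gripper_width: 0.143
finger_force: 52.3
```

Run:
```python
from plan import *
p,r,s=cur();print({k:s[k] for k in("time_s","joint_positions","eef_pos","orientation","contact_force","wrist_torque","finger_force","gripper_width")})
p1,r1=grip_pose();print(r1.inv().apply(p1-p))
```

```text
{'time_s': 3.25, 'joint_positions': array([-0.02408275,  0.27744252,  1.73802688, -0.65397026,  1.22213045,
       -1.2873047 ]), 'eef_pos': array([ 0.52848707, -0.11399495,  0.15150537]), 'orientation': array([-2.53280510e+00,  4.83150593e-04,  3.09505034e+00]), 'contact_force': array([ 0.23783617,  2.51360757, -0.47284262]), 'wrist_torque': array([-0.42683435, -0.28053334,  0.04529721]), 'finger_force': 52.25351393222809, 'gripper_width': 0.1432342678209691}
[0.00012882 0.00120103 0.00281468]
```

Gripped firmly (52 N, 13.5 mm). Next I choose the knock orientation by IK and plan the path.

```bash
cat > knock.py <<'E'
from plan import *
from kin import *
PG=np.array([.52849,-.11400,.15151]);RG=R.from_euler('xyz',[-2.5328,.0005,3.09505])
T=np.array([.452,.230])
def mould_axes(tilt,phi):
    # mould orientation with z `tilt` deg from up, turned phi about vertical
    m=R.from_euler('z',Q[2]+np.radians(phi))*R.from_euler('x',np.radians(tilt))
    return m
def tool_of(m):
    A=m.as_matrix();z=-A[:,1];y=-A[:,2];return R.from_matrix(np.c_[np.cross(y,z),y,z])
# grip: TCP in mould frame (nominal seated mould)
m0=R.from_euler('z',Q[2])*R.from_matrix(M)
TM=np.array([0,85+2.8,12])/1000
def pose(tilt,phi,gap,fwd=.04):
    m=mould_axes(tilt,phi);A=m.as_matrix();d=-A[:,1].copy();d[2]=0;d/=np.linalg.norm(d)
    toe=np.r_[T,.008]+d*fwd+[0,0,gap]
    o=toe-m.apply([0,-.056,.026]);return o+m.apply(TM),tool_of(m)
if __name__=="__main__":
    q0=manip.read_state()["joint_positions"]
    for phi in range(-90,100,15):
        out=[]
        for st in (q0,np.r_[q0[:3],0,1.2,-1]):
            q,e=ik(*pose(140,phi,.1),st);q2,e2=ik(*pose(140,phi,0),q);out.append((q.round(2).tolist(),round(max(e,e2),4),q2.round(2).tolist()))
        b=min(out,key=lambda o:o[1]);print(phi,b)
    print((RG.inv()*tool_of(m0)).as_rotvec())
E
python3 knock.py
```

```text
-90 ([0.74, -0.33, 2.33, -0.98, 0.71, 1.42], np.float64(0.1008), [0.68, -0.11, 2.36, -1.11, 0.54, 1.61])
-75 ([0.44, -0.56, 2.45, -0.42, 0.43, 0.53], np.float64(0.0798), [0.51, -0.21, 2.46, -1.11, 0.31, 1.31])
-60 ([0.03, -0.65, 2.46, 0.56, 0.64, -0.78], np.float64(0.1823), [0.1, -0.32, 2.46, 0.63, 0.42, -0.88])
-45 ([-0.31, -0.55, 2.45, 0.94, 0.97, -1.5], np.float64(0.0695), [-0.29, -0.2, 2.46, 1.09, 0.82, -1.82])
-30 ([-0.42, -0.32, 2.32, 0.95, 1.19, -1.82], np.float64(0.0), [-0.42, -0.05, 2.39, 1.1, 1.01, -2.15])
-15 ([-0.43, -0.1, 2.15, 0.89, 1.35, -2.01], np.float64(0.0), [-0.43, 0.12, 2.21, 0.96, 1.18, -2.25])
0 ([-0.38, 0.08, 1.97, 0.81, 1.5, -2.14], np.float64(0.0), [-0.38, 0.27, 2.02, 0.84, 1.34, -2.32])
15 ([-0.31, 0.24, 1.78, 0.73, 1.64, -2.25], np.float64(0.0), [-0.31, 0.4, 1.82, 0.73, 1.48, -2.38])
30 ([-0.22, 0.38, 1.6, 0.64, 1.77, -2.34], np.float64(0.0), [-0.22, 0.52, 1.64, 0.63, 1.63, -2.45])
45 ([-0.13, 0.5, 1.42, 0.55, 1.91, -2.45], np.float64(0.0), [-0.13, 0.63, 1.46, 0.53, 1.76, -2.53])
60 ([-0.03, 0.61, 1.25, 0.45, 2.03, -2.56], np.float64(0.0), [-0.03, 0.73, 1.29, 0.42, 1.89, -2.63])
75 ([0.06, 0.7, 1.11, 0.34, 2.14, -2.71], np.float64(0.0), [0.06, 0.81, 1.15, 0.31, 2.0, -2.76])
90 ([0.16, 0.77, 0.99, 0.22, 2.23, -2.82], np.float64(0.087), [0.16, 0.88, 1.03, 0.2, 2.09, -2.82])
[2.07269887e-03 6.71807857e-04 8.85442783e-05]
```

Run:
```python
from knock import *
p,r=PG,RG
z=r.as_matrix()[:,2]
w=[(p-.06*z,r,3),(np.array([.525,-.05,.31]),r,4)]
pk,rk=pose(140,12,.115); w.append((pk,rk,16))
q=manip.read_state()["joint_positions"]
for P,RR,n in w:
    print('--',P.round(3));p0,r0=p,r
    p,r=rows(p,r,P,RR,n)
    dv=(r0.inv()*RR).as_rotvec();qp=q
    for k in range(n):
        qn,e=ik(p0+(P-p0)*(k+1)/n,r0*R.from_rotvec(dv*(k+1)/n),q);v=np.abs(qn-q).max()*8;q=qn
        if e>1e-3 or v>1.4: print('warn',k,e,v)
    print(q.round(2))
```

```text
-- [ 0.53  -0.08   0.201]
([0.0, 0.0, 0.0], [0.0, -0.0, -0.02])
([0.0, 0.0, 0.0], [0.0, -0.0, -0.02])
([0.0, 0.0, 0.0], [0.0, -0.0, -0.02])
[ 0.04  0.23  1.68 -0.63  1.34 -1.3 ]
-- [ 0.525 -0.05   0.31 ]
([0.0, 0.0, 0.0], [0.002, -0.01, -0.027])
([0.0, 0.0, 0.0], [0.001, -0.009, -0.026])
([0.0, 0.0, 0.0], [0.002, -0.01, -0.027])
([0.0, 0.0, 0.0], [0.001, -0.009, -0.026])
[ 0.09  0.13  1.56 -0.6   1.55 -1.38]
-- [0.462 0.17  0.226]
([-5.3, 0.1, -0.8], [0.005, 0.014, -0.003])
([-5.3, 0.1, -0.8], [0.004, 0.015, -0.003])
([-5.3, 0.1, -0.8], [0.004, 0.014, -0.0])
([-5.2, 0.1, -0.8], [0.004, 0.015, 0.0])
([-5.3, 0.2, -0.9], [0.004, 0.014, 0.002])
([-5.3, 0.1, -0.8], [0.004, 0.015, 0.003])
([-5.3, 0.1, -0.8], [0.003, 0.014, 0.005])
([-5.3, 0.1, -0.8], [0.003, 0.014, 0.006])
([-5.3, 0.1, -0.8], [0.003, 0.013, 0.007])
([-5.2, 0.1, -0.8], [0.003, 0.012, 0.008])
([-5.3, 0.1, -0.9], [0.002, 0.012, 0.01])
([-5.3, 0.1, -0.8], [0.003, 0.011, 0.01])
([-5.3, 0.1, -0.8], [0.002, 0.009, 0.011])
([-5.3, 0.1, -0.8], [0.002, 0.009, 0.013])
([-5.3, 0.1, -0.8], [0.002, 0.008, 0.013])
([-5.3, 0.2, -0.8], [0.002, 0.006, 0.013])
[-0.32  0.19  1.81  0.75  1.63 -2.2 ]
```

Call:
carry_out:
  moves:
    - {"dr": [0,0,0],"slide": [0,0,-0.01],"claw": 0}
    - {"dr": [0,0,0],"slide": [0,0,-0.025],"claw": 0}
    - {"dr": [0,0,0],"slide": [0,0,-0.025],"claw": 0}
    - {"dr": [0,0,0],"slide": [0.002,-0.01,-0.027],"claw": 0}
    - {"dr": [0,0,0],"slide": [0.001,-0.009,-0.026],"claw": 0}

```text
time_s: 3.88
eef_pos: [0.5271, -0.0639, 0.2552]
orientation: [-2.534, -0.001, 3.095]
contact_force: [1.6, 0.5, -2.2]
gripper_width: 0.142
finger_force: 55.0
```

Call:
carry_out:
  moves:
    - {"dr": [0,0,0],"slide": [0.002,-0.01,-0.027],"claw": 0}
    - {"dr": [0,0,0],"slide": [0.001,-0.009,-0.026],"claw": 0}
    - {"dr": [-5.3,0.1,-0.8],"slide": [0.005,0.014,-0.003],"claw": 0}
    - {"dr": [-5.3,0.1,-0.8],"slide": [0.004,0.015,-0.003],"claw": 0}
    - {"dr": [-5.3,0.1,-0.8],"slide": [0.004,0.014,0],"claw": 0}

```text
time_s: 4.5
eef_pos: [0.5132, -0.0077, 0.2931]
orientation: [-2.815, -0.024, 3.131]
contact_force: [-0.4, -0.3, -1.9]
gripper_width: 0.144
finger_force: 55.0
```

Call:
carry_out:
  moves:
    - {"dr": [-5.2,0.1,-0.8],"slide": [0.004,0.015,0],"claw": 0}
    - {"dr": [-5.3,0.2,-0.9],"slide": [0.004,0.014,0.002],"claw": 0}
    - {"dr": [-5.3,0.1,-0.8],"slide": [0.004,0.015,0.003],"claw": 0}
    - {"dr": [-5.3,0.1,-0.8],"slide": [0.003,0.014,0.005],"claw": 0}
    - {"dr": [-5.3,0.1,-0.8],"slide": [0.003,0.014,0.006],"claw": 0}

```text
time_s: 5.12
eef_pos: [0.4931, 0.0609, 0.2673]
orientation: [3.006, -0.042, -3.083]
contact_force: [0.8, 0.2, -2.6]
gripper_width: 0.145
finger_force: 55.0
```

Call:
carry_out:
  moves:
    - {"dr": [-5.3,0.1,-0.8],"slide": [0.003,0.013,0.007],"claw": 0}
    - {"dr": [-5.2,0.1,-0.8],"slide": [0.003,0.012,0.008],"claw": 0}
    - {"dr": [-5.3,0.1,-0.9],"slide": [0.002,0.012,0.01],"claw": 0}
    - {"dr": [-5.3,0.1,-0.8],"slide": [0.003,0.011,0.01],"claw": 0}
    - {"dr": [-5.3,0.1,-0.8],"slide": [0.002,0.009,0.011],"claw": 0}

```text
time_s: 5.75
eef_pos: [0.4734, 0.1281, 0.2416]
orientation: [2.545, -0.024, -3.013]
contact_force: [-0.1, -1.5, -2.6]
gripper_width: 0.149
finger_force: 55.0
```

Call:
carry_out:
  moves:
    - {"dr": [-5.3,0.1,-0.8],"slide": [0.002,0.009,0.013],"claw": 0}
    - {"dr": [-5.3,0.1,-0.8],"slide": [0.002,0.008,0.013],"claw": 0}
    - {"dr": [-5.3,0.2,-0.8],"slide": [0.002,0.006,0.013],"claw": 0}
    - {"dr": [0,0,0],"slide": [0,0,0],"claw": 0}
    - {"dr": [0,0,0],"slide": [0,0,0],"claw": 0}

```text
time_s: 6.38
eef_pos: [0.4622, 0.1688, 0.2264]
orientation: [2.271, -0.0, -2.978]
contact_force: [-0.1, -0.3, -3.3]
gripper_width: 0.144
finger_force: 55.0
```

```bash
cat > look.py <<'E'
from knock import *
import sys
def look(f):
    a=viewer.get_image("scene")["pixels"][110:235,250:400];b=viewer.get_image("top")["pixels"][170:320,140:330]
    o=np.zeros((585,800,3),np.uint8);a=cv2.resize(a,None,fx=3,fy=3,interpolation=2);b=cv2.resize(b,(460,363),interpolation=2)
    o=np.zeros((375,795,3),np.uint8);o[:375,:450]=a;o[:363,455:795]=cv2.resize(b,(340,363))
    cv2.imwrite("pics/"+f,o[...,::-1])
E
python3 - <<'E'
from look import *
p,r,s=cur();print(p,s["orientation"],s["gripper_width"],s["finger_force"],s["contact_force"],s["time_s"])
pk,rk=pose(140,12,.115);print(r.inv().apply(pk-p),(r.inv()*rk).as_rotvec(True))
print('down in tool',r.inv().apply([0,0,-1]))
look("k1.png")
E
```

```text
[0.46217969 0.16879305 0.22637676] [ 2.27063293e+00 -7.37300542e-05 -2.97841217e+00] 0.14432258625872244 54.95969295501709 [-0.08410585 -0.29157159 -3.32091725] 6.375
[0.00014625 0.00040516 0.00082164] [-0.09768535 -0.03521689  0.02408313]
down in tool [-7.37300542e-05 -7.64947437e-01  6.44092705e-01]
```

View pics/k1.png

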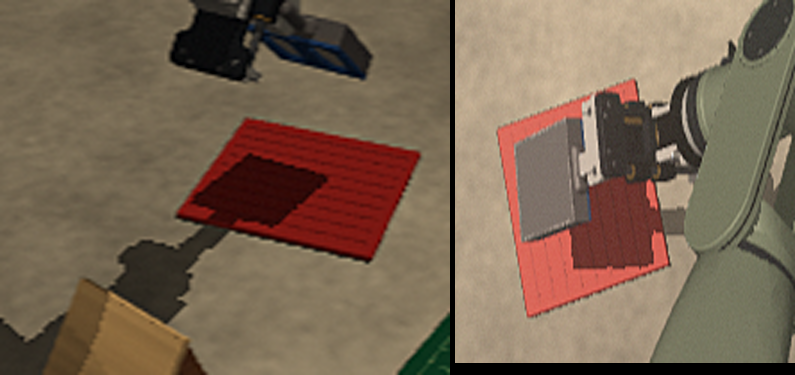

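The inverted mould with its castings hangs over the tile, its back at about (552,179) in the right crop. I'll check its xy by ray.

Run:
```python
from look import *
from fit import ray
p,r,s=cur(False)
A=r.as_matrix();m=R.from_matrix(np.c_[-np.cross(-A[:,1]*-1,A[:,2])*0+ -A[:,0]*-1*1, -A[:,2],-A[:,1]])
print(np.linalg.det(np.c_[A[:,0],-A[:,2],-A[:,1]]))
m=R.from_matrix(np.c_[np.cross(-A[:,2],-A[:,1]),-A[:,2],-A[:,1]])
o=p-m.apply(TM);print('origin',o,'toe',o+m.apply([0,-.056,.026]),'cav',o+m.apply([0,0,.013]))
for P in [(48,56,0),(-48,56,0),(-48,-56,0),(48,-56,0)]:
    from fit import proj
    u=proj("top",o+m.apply(np.array(P)/1e3));print(P,u.round(1),((u[0]-140)*340/190+455,(u[1]-170)*363/150))
print('tile',[ray("top",u,.008).round(3) for u in [(164,223),(241,203),(260,280),(181,300)]])
```

```text
Traceback (most recent call last):
  File "scipy/spatial/transform/_rotation.pyx", line 1143, in scipy.spatial.transform._rotation.Rotation.from_matrix
ValueError: Non-positive determinant (left-handed or null coordinate frame) in rotation matrix 0: [[-0.98669794  0.12359311  0.1056026 ]
 [-0.16255989 -0.75494525 -0.63532035]
 [-0.00120297  0.64403603 -0.76499421]].
```

Run:
```python
from look import *
from fit import ray,proj
p,r,s=cur(False)
A=r.as_matrix()
m=R.from_matrix(np.c_[np.cross(-A[:,2],-A[:,1]),-A[:,2],-A[:,1]])
o=p-m.apply(TM);print('origin',o,'toe',o+m.apply([0,-.056,.026]),'cav',o+m.apply([0,0,.013]))
for P in [(48,56,0),(-48,56,0),(-48,-56,0),(48,-56,0)]:
    u=proj("top",o+m.apply(np.array(P)/1e3));print(P,u.round(1),((u[0]-140)*340/190+455,(u[1]-170)*363/150))
print('tile',[ray("top",u,.008).round(3) for u in [(164,223),(241,203),(260,280),(181,300)]])
```

```text
origin [0.45031514 0.24278854 0.17953568] toe [0.44613959 0.26854714 0.12357981] cav [0.45168797 0.23452937 0.16959075]
(48, 56, 0) [201.7 218.2] (np.float64(565.4741781603161), np.float64(116.73660566343145))
(-48, 56, 0) [206.5 261.3] (np.float64(574.040077591442), np.float64(221.05649962655934))
(-48, -56, 0) [176.7 269.3] (np.float64(520.5870559719167), np.float64(240.2828186841445))
(48, -56, 0) [172.6 228.6] (np.float64(513.3200307793154), np.float64(141.78084396040578))
tile [array([0.524, 0.357, 0.008]), array([0.58 , 0.157, 0.008]), array([0.379, 0.1  , 0.008]), array([0.326, 0.3  , 0.008])]
```

Call:
carry_out:
  moves:
    - {"dr": [0,0,0],"slide": [0,-0.015,0.013],"claw": 0}
    - {"dr": [0,0,0],"slide": [0,-0.038,0.032],"claw": 0}
    - {"dr": [0,0,0],"slide": [0,-0.04,0.034],"claw": 0}
    - {"dr": [0,0,0],"slide": [0,0.023,-0.019],"claw": 0}
    - {"dr": [0,0,0],"slide": [0,0.04,-0.034],"claw": 0}
  squeeze: 60

```text
time_s: 7.1
eef_pos: [0.4598, 0.1702, 0.1839]
orientation: [2.265, -0.009, -2.979]
contact_force: [0.7, 0.0, -1.5]
gripper_width: 0.147
finger_force: 60.0
```

Run:
```python
from look import *
p,r,s=cur();print(p,s["orientation"],s["gripper_width"],s["finger_force"],s["contact_force"],s["time_s"])
look("k2.png")
```

```text
[0.45983795 0.17019938 0.18390906] [ 2.26463501 -0.00895948 -2.97925958] 0.14745087043041466 59.972859621047974 [ 0.7017741   0.00512944 -1.49415531] 7.1
```

View pics/k2.png

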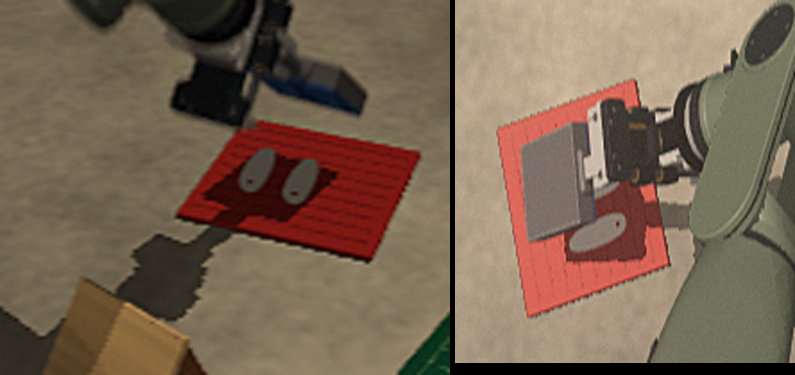

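Both castings lie on the tile, at (258,170) and (300,182) in the left crop. Now plan the return: up, swing back, hover over the slot.

Run:
```python
from look import *
p,r,s=cur(False);q=s["joint_positions"]
z=RG.as_matrix()[:,2]
w=[(p+[0,0,.08],r,2),(np.array([.525,-.05,.31]),RG,16),(PG-.07*z,RG,4)]
for P,RR,n in w:
    print('--',P.round(3));p0,r0=p,r
    p,r=rows(p,r,P,RR,n);dv=(r0.inv()*RR).as_rotvec()
    for k in range(n):
        qn,e=ik(p0+(P-p0)*(k+1)/n,r0*R.from_rotvec(dv*(k+1)/n),q);v=np.abs(qn-q).max()*8;q=qn
        if e>1e-3 or v>1.6: print('warn',k,e,v)
```

```text
-- [0.465 0.169 0.27 ]
([0.0, 0.0, -0.0], [-0.0, 0.031, -0.026])
([0.0, 0.0, 0.0], [-0.001, 0.03, -0.026])
-- [ 0.525 -0.05   0.31 ]
([5.3, -0.1, 0.8], [-0.001, -0.007, -0.012])
([5.3, -0.1, 0.8], [-0.002, -0.008, -0.012])
([5.2, -0.0, 0.8], [-0.002, -0.01, -0.011])
([5.3, -0.1, 0.9], [-0.002, -0.01, -0.01])
([5.3, -0.1, 0.8], [-0.002, -0.011, -0.009])
([5.3, -0.1, 0.8], [-0.002, -0.012, -0.008])
([5.3, -0.0, 0.8], [-0.003, -0.012, -0.006])
([5.2, -0.1, 0.8], [-0.002, -0.013, -0.006])
([5.3, -0.1, 0.9], [-0.003, -0.014, -0.004])
([5.3, -0.1, 0.8], [-0.003, -0.013, -0.004])
([5.3, -0.1, 0.8], [-0.003, -0.014, -0.001])
([5.3, -0.0, 0.8], [-0.004, -0.014, -0.001])
([5.3, -0.1, 0.8], [-0.003, -0.014, 0.001])
([5.2, -0.1, 0.9], [-0.004, -0.014, 0.002])
([5.3, -0.1, 0.8], [-0.004, -0.013, 0.003])
([5.3, -0.0, 0.8], [-0.004, -0.013, 0.005])
-- [ 0.53  -0.074  0.209]
([-0.0, -0.0, -0.0], [-0.002, 0.009, 0.024])
([-0.0, -0.0, -0.0], [-0.001, 0.01, 0.024])
([-0.0, -0.0, -0.0], [-0.002, 0.009, 0.024])
([-0.0, -0.1, -0.0], [-0.002, 0.01, 0.024])
```

Call:
carry_out:
  moves:
    - {"dr": [0,0,0],"slide": [0,0.031,-0.026],"claw": 0}
    - {"dr": [0,0,0],"slide": [0,0.03,-0.026],"claw": 0}
    - {"dr": [5.3,-0.1,0.8],"slide": [-0.001,-0.007,-0.012],"claw": 0}
    - {"dr": [5.3,-0.1,0.8],"slide": [-0.002,-0.008,-0.012],"claw": 0}
    - {"dr": [5.2,0,0.8],"slide": [-0.002,-0.01,-0.011],"claw": 0}

```text
time_s: 7.82
eef_pos: [0.473, 0.1273, 0.2729]
orientation: [2.547, -0.027, -3.012]
contact_force: [-0.2, 0.3, -2.0]
gripper_width: 0.146
finger_force: 60.0
```

Call:
carry_out:
  moves:
    - {"dr": [5.3,-0.1,0.9],"slide": [-0.002,-0.01,-0.01],"claw": 0}
    - {"dr": [5.3,-0.1,0.8],"slide": [-0.002,-0.011,-0.009],"claw": 0}
    - {"dr": [5.3,-0.1,0.8],"slide": [-0.002,-0.012,-0.008],"claw": 0}
    - {"dr": [5.3,0,0.8],"slide": [-0.003,-0.012,-0.006],"claw": 0}
    - {"dr": [5.2,-0.1,0.8],"slide": [-0.002,-0.013,-0.006],"claw": 0}

```text
time_s: 8.45
eef_pos: [0.4912, 0.0598, 0.2847]
orientation: [3.01, -0.048, -3.08]
contact_force: [-0.8, 0.2, -1.3]
gripper_width: 0.149
finger_force: 60.0
```

Call:
carry_out:
  moves:
    - {"dr": [5.3,-0.1,0.9],"slide": [-0.003,-0.014,-0.004],"claw": 0}
    - {"dr": [5.3,-0.1,0.8],"slide": [-0.003,-0.013,-0.004],"claw": 0}
    - {"dr": [5.3,-0.1,0.8],"slide": [-0.003,-0.014,-0.001],"claw": 0}
    - {"dr": [5.3,0,0.8],"slide": [-0.004,-0.014,-0.001],"claw": 0}
    - {"dr": [5.3,-0.1,0.8],"slide": [-0.003,-0.014,0.001],"claw": 0}

```text
time_s: 9.07
eef_pos: [0.51, -0.0083, 0.2965]
orientation: [-2.808, -0.035, 3.133]
contact_force: [0.2, -0.5, -1.2]
gripper_width: 0.145
finger_force: 60.0
```

Call:
carry_out:
  moves:
    - {"dr": [5.2,-0.1,0.9],"slide": [-0.004,-0.014,0.002],"claw": 0}
    - {"dr": [5.3,-0.1,0.8],"slide": [-0.004,-0.013,0.003],"claw": 0}
    - {"dr": [5.3,0,0.8],"slide": [-0.004,-0.013,0.005],"claw": 0}
    - {"dr": [0,0,0],"slide": [0,0,0],"claw": 0}
    - {"dr": [0,0,0],"slide": [0,0,0],"claw": 0}

```text
time_s: 9.7
eef_pos: [0.5213, -0.0491, 0.3042]
orientation: [-2.535, -0.011, 3.095]
contact_force: [0.4, 0.2, -2.6]
gripper_width: 0.145
finger_force: 60.0
```

Run:
```python
from look import *
from fit import proj
p,r,s=cur();print(p,s["orientation"],s["gripper_width"],s["contact_force"],s["time_s"])
z=RG.as_matrix()[:,2]
rows(p,r,PG-.07*z,RG,4)
A=r.as_matrix();m=R.from_matrix(np.c_[np.cross(-A[:,2],-A[:,1]),-A[:,2],-A[:,1]]);o=p-m.apply(TM)
for P in [(48,56,26),(-48,56,26),(-48,-56,26),(48,-56,26)]:
    u=proj("scene",o+m.apply(np.array(P)/1e3));print(P,((u[0]-230)*5,(u[1]-120)*5))
i=viewer.get_image("scene")["pixels"][120:240,230:360]
cv2.imwrite("pics/r1.png",cv2.resize(i,None,fx=5,fy=5,interpolation=2)[...,::-1])
```

```text
[ 0.52131839 -0.04908585  0.30416585] [-2.53532114 -0.01114022  3.09522866] 0.14484294268212858 [ 0.36076976  0.24080142 -2.61402616] 9.7
([0.0, -0.1, 0.1], [-0.003, 0.009, 0.023])
([0.1, -0.2, 0.1], [-0.003, 0.008, 0.023])
([0.0, -0.1, 0.1], [-0.002, 0.009, 0.023])
([0.0, -0.1, 0.1], [-0.003, 0.008, 0.023])
(48, 56, 26) (np.float64(441.7006488813084), np.float64(110.82363842653578))
(-48, 56, 26) (np.float64(279.4861602829093), np.float64(40.439064890320964))
(-48, -56, 26) (np.float64(191.7869076826119), np.float64(270.8323571383883))
(48, -56, 26) (np.float64(345.19539559615083), np.float64(353.2552620218506))
```

View pics/r1.png

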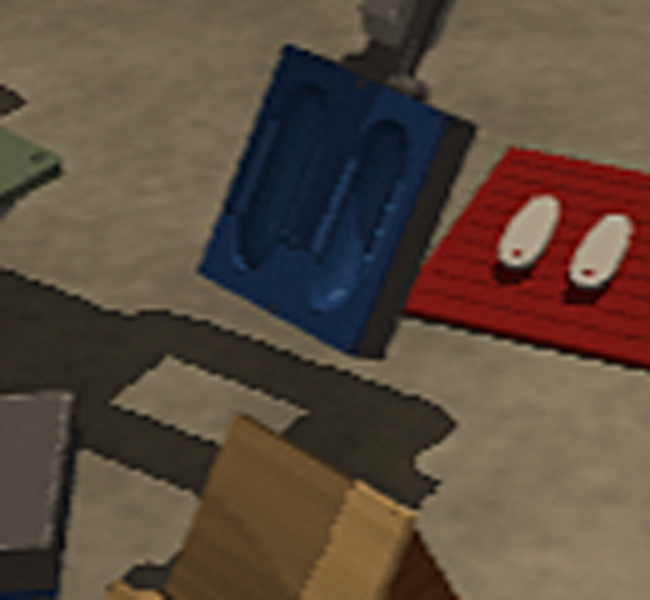

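The corners at (285,45), (448,115), (198,272) and (350,355) agree with the prediction to about 1 px, so the mould hasn't slipped and both cavities are empty. I'll lower it 4 mm off the board.

Call:
carry_out:
  moves:
    - {"dr": [0,-0.1,0.1],"slide": [-0.003,0.008,0.023],"claw": 0}
    - {"dr": [0.1,-0.2,0.1],"slide": [-0.003,0.007,0.023],"claw": 0}
    - {"dr": [0,-0.1,0.1],"slide": [-0.002,0.008,0.023],"claw": 0}
    - {"dr": [0,-0.1,0.1],"slide": [-0.003,0.007,0.023],"claw": 0}
    - {"dr": [0,0,0],"slide": [0,0,0],"claw": 0}

```text
time_s: 10.38
eef_pos: [0.5293, -0.0785, 0.2108]
orientation: [-2.532, -0.002, 3.092]
contact_force: [-0.7, 0.0, -1.5]
gripper_width: 0.145
finger_force: 60.0
```

Run:
```python
from look import *
p,r,s=cur();print(p,s["orientation"],s["contact_force"]);print(RG.inv().apply(PG-p),(r.inv()*RG).as_rotvec(True))
```

```text
[ 0.52933313 -0.07850682  0.2107514 ] [-2.53236865e+00 -2.25597178e-03  3.09243338e+00] [-0.72225385  0.00446113 -1.50273886]
[-0.00077951  0.00476196  0.06889656] [-0.02458261 -0.21527951 -0.03263707]
```

Call:
carry_out:
  moves:
    - {"dr": [0,-0.2,0],"slide": [-0.001,0,0.02],"claw": 0}
    - {"dr": [0,0,0],"slide": [0,0,0.02],"claw": 0}
    - {"dr": [0,0,0],"slide": [0,0.001,0.015],"claw": 0}
    - {"dr": [0,0,0],"slide": [0,0.001,0.01],"claw": 0}
    - {"dr": [0,0,0],"slide": [0,0,0],"claw": 0}

```text
time_s: 11.0
eef_pos: [0.5301, -0.1138, 0.1577]
orientation: [-2.532, 0.004, 3.095]
contact_force: [-0.1, -0.0, -0.8]
gripper_width: 0.144
finger_force: 60.0
```

Run:
```python
from look import *
p,r,s=cur();print(p,s["orientation"],s["contact_force"]);print(RG.inv().apply(PG-p),(r.inv()*RG).as_rotvec(True))
```

```text
[ 0.53007948 -0.11381789  0.15769149] [-2.53167513  0.00378255  3.09539962] [-0.11783776 -0.00738937 -0.8059194 ]
[0.00158237 0.00332471 0.00521659] [-0.06440748  0.16569057 -0.09121709]
```

Call:
carry_out:
  moves:
    - {"dr": [0,0,0],"slide": [0.001,0.001,0.003],"claw": 0}
    - {"dr": [0,0,0],"slide": [0,0.001,0.002],"claw": 0}
    - {"dr": [0,0,0],"slide": [0,0.001,0],"claw": 0}
    - {"dr": [0,0,0],"slide": [0,0,0],"claw": 0}

```text
time_s: 11.5
eef_pos: [0.5295, -0.1139, 0.1523]
orientation: [-2.532, 0.005, 3.096]
contact_force: [0.3, 0.6, -1.4]
gripper_width: 0.148
finger_force: 60.0
```

Run:
```python
from look import *
p,r,s=cur();print(p,s["orientation"],s["contact_force"],s["wrist_torque"]);print(RG.inv().apply(PG-p),(r.inv()*RG).as_rotvec(True))
```

```text
[ 0.52950043 -0.1138545   0.15226671] [-2.53157379  0.00482235  3.09620795] [ 0.34576354  0.60484853 -1.35421277] [ 0.56378521 -0.01642878  0.01345094]
[0.00100294 0.00027466 0.00073035] [-0.07008001  0.24104696 -0.08734917]
```

Back within 1 mm of the grasp pose, so release and back off.

Call:
carry_out:
  moves:
    - {"dr": [0,0,0],"slide": [0,0,0],"claw": 0.02}
    - {"dr": [0,0,0],"slide": [0,0,0],"claw": 0.045}
    - {"dr": [0,0,0],"slide": [0,0,0],"claw": 0.06}
    - {"dr": [0,0,0],"slide": [0,0,0],"claw": 0.06}
    - {"dr": [0,0,0],"slide": [0,0,-0.02],"claw": 0.06}

```text
time_s: 12.12
eef_pos: [0.5285, -0.1029, 0.1674]
orientation: [-2.531, 0.001, 3.095]
contact_force: [-0.4, 0.4, 0.3]
gripper_width: 0.6
finger_force: 0.0
```

Call:
carry_out:
  moves:
    - {"dr": [0,0,0],"slide": [0,0,-0.04],"claw": 0.06}
    - {"dr": [0,0,0],"slide": [0,0,-0.04],"claw": 0.06}
    - {"dr": [0,0,0],"slide": [0,0,-0.04],"claw": 0.06}
    - {"dr": [0,0,0],"slide": [0,0,0],"claw": 0.06}
    - {"dr": [0,0,0],"slide": [0,0,0],"claw": 0.06}

```text
time_s: 12.75
eef_pos: [0.5319, -0.0342, 0.2658]
orientation: [-2.531, 0.003, 3.096]
contact_force: [0.9, -1.6, -1.4]
gripper_width: 0.642
finger_force: 0.0
```

Run:
```python
from look import *
from fit import proj
p,r,s=cur();print(p,s["contact_force"],s["time_s"])
i=viewer.get_image("scene")["pixels"][140:290,200:400]
cv2.imwrite("pics/f1.png",cv2.resize(i,None,fx=4,fy=4,interpolation=2)[...,::-1])
```

```text
[ 0.53191392 -0.03418607  0.26582509] [ 0.91537204 -1.64408376 -1.4071484 ] 12.75
```

View pics/f1.png

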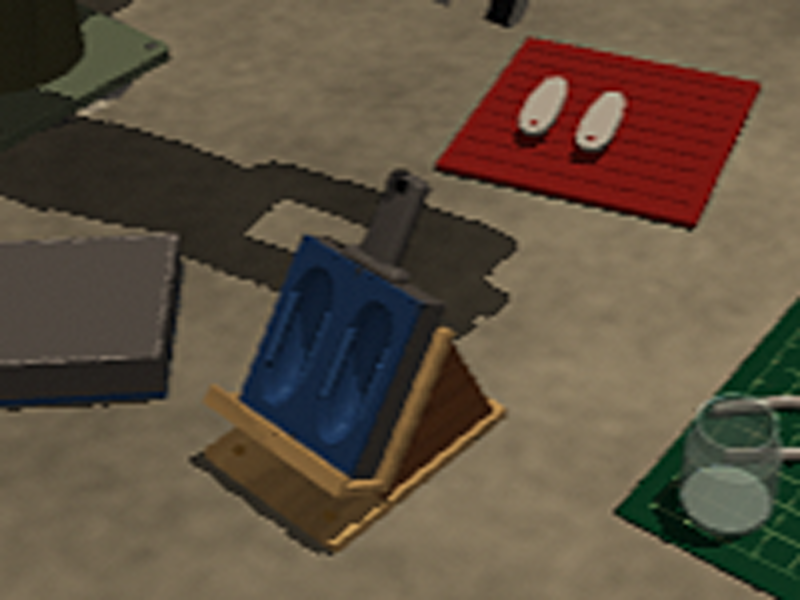

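The mould stands just as at first (face corners (305,238) and (440,305)). Both castings are on the tile at (543,105) and (600,120), and the gripper is clear.

```bash
python3 -c "
from h import *
print(order.sign_off())"
```

```text
the job is handed in; nothing more can be done
None
```

Job handed in: one knock dropped both castings onto the tile, and the empty mould is back in its stand, handle up and released, at about 12.8 s; the hand-in returned no verdict.

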